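# Nest the handled steel dishes and slide them to the returns square

### The arm

A 6-joint arm with a two-finger parallel gripper is mounted at the origin on the work surface. World frame = base frame: x ahead of the robot, y to its left, z up, the work surface at z = 0. Lengths are in mm, angles in rad, forces in N, time in s.
With the tool pointing down it reaches from about 200 to 875 mm from the base axis. Payload 3.4 kg.
Tool frame: the origin (TCP) lies on the front face of the gripper's body, between the roots of the fingers; the fingertips stand 97 mm ahead of it and the grasp point (between the pads) lies 78 mm ahead of it; z points along the fingers, y is the line along which they close (so a half turn about z gives the same grasp; the last joint's range is limited). The gripper opens to 94 mm and grips with 3 to 60 N. Pads are 16 mm wide; open, the fingers measure 119 mm over their backs; the gripper's body (75 mm by 177 mm) begins 78 mm behind the grasp point.
Start: joints at [-0.121, 0.276, 1.505, -0, 1.361, -0.121], TCP at [575.026, -0.009, 302.693] pointing down, gripper open.
Joint ranges: [-2.89, 2.89], [-0.75, 2.08], [0.22, 2.7], [-1.18, 4.32], [0.11, 2.71], [-2.7, 2.7]. Speed limits (rad/s): [2.57, 2.57, 3.14, 3.14, 3.14, 3.14].

### API

Orientations are given as a rotation vector (axis times angle).
In Python, from plant import readout, get_image, ctrl gives the robot as it stands.
- The arm moves only by the shell command python3 -m crank 'ROWS' [OPENING]. ROWS is JSON, a list of rows, each a list of 2 entries, a list of its own where there are three numbers: the shift along the tool's x, y, z in cm, then the turn about the tool's z in rad. In form: [[[tx, ty, tz], roll], ...]. A call has 1 to 8 rows; each row shifts and turns the commanded pose from where the row before left it, along the tool's axes as they then stand; what a row does not reach is not made up. A row lasts 1/12 s, in which the tool goes at most 41.7 mm and 7.16 degrees, less where a joint would pass 70% of its speed; a pose out of reach is approached as far as the arm can. A call with a gripper value outside its range is refused whole. OPENING is the opening, from 0 (shut) to 1 (fully open), set as the call begins (- or left out, the last holds). The fingers move at their own pace and stop on an object; the grip force is fixed at half the most. Time passes only in rows, so rows that do not move let the fingers close. It gives the time, the measured TCP pose, the force, the opening and the grip force at its end, in the units of the state.
- readout.observe(): the state, without advancing time (a new reading comes with each control period).
- get_image(name): name is "scene" or "side" or "wrist"; returns a dict with "img" (400x640x3 uint8, red, green, blue), "depth" (400x640 float32, mm along the optical axis (not along the pixel's ray), 0 where there is no reading), "fx", "fy", "cx", "cy" (pixels), "R" (3x3) and "t" (3): a world point X has camera coordinates R X + t; the wrist camera has in their place "T_tool_cam" (4x4, takes a point from camera to tool coordinates, whose origin is the TCP and whose axes are the flange's). Camera axes: x right, y down, z forward; pixel columns grow to the right and rows downward; lengths in mm; the calibration is good to about 2 mm. A picture is of the moment at which its call begins: read the wrist's pose just before it.
- ctrl.finish_job(): hands the job in; it is judged then, once.
The state is a dict: "time": time; "joints": joint angles; "joint_velocities": joint speeds; "effort": joint torques, N m; "ee_pos": TCP position; "tcp_rot": TCP orientation; "ft_force": force on the tool from outside, world axes, zero at the start; "wrist_torque": the same for the moment, N m; "grip_width": finger opening in mm; "finger_force": force on a finger pad.
Only numpy, scipy, OpenCV 4.12 (cv2) and the standard library are available. Lean on these libraries where they do the work, as an engineer would, in place of code of your own. Each camera call takes 0.05 s, during which the arm holds its last target. There are 200 camera calls.

### The job

Take the small steel dish off the sloping drainer and lower it gently into the large steel dish until it is fully home, with its handle at least a quarter turn away from the large dish's handle so the two clear each other. Then slide the nested pair along the bench, without lifting the large dish, until the large dish's round base stands wholly inside the white tape square, and leave it there. Do not disturb the tube rack, steel beaker and swab box.

Things in the scene. Friction and masses are not known exactly. Their poses are not given: they have to be found in the camera images.
- small_dish: Small round open stainless-steel dish with a straight handle, loose, about 0.18 kg. Diameter 100 at the underside, 114 at the rim; height 70, wall 3, floor 4 mm. Origin: centre of its underside; z: its axis, towards the mouth; x: along the handle. Starts flat on the drainer's slope against the lip, axis leaning 35 degrees to the drainer's front, handle pointing up the slope.
- small_handle (a point): Centre of the small dish's handle, 105 mm from the dish's axis, 65 mm above its underside; axes as the dish's. The handle is a bar 16 mm wide (y) and 10 mm thick (z), square to the dish's axis, 60 to 70 mm above the underside, from the wall out to 150 mm from the axis.
- large_dish: Large round open steel dish with a rising handle, loose, upright on the bench, about 0.4 kg. Diameter 120 at the underside, 136 at the rim; height 60, wall 3, floor 4 mm. Origin: centre of its underside; z up; x along the handle, which starts pointing away from the robot within 35 degrees. Fully home, the small dish's origin is 4 mm above this one, its handle above this rim, 7 mm side play.
- large_handle (a point): Middle of the large dish's handle, 104 mm from the dish's axis, 68 mm above its underside. The handle is a bar 18 mm wide, 8 mm thick, climbing from the wall at 50 mm height to 86 mm at 143 mm from the axis, so a small-dish handle lying over it keeps the small dish from going home.
- drainer: Fixed white plastic draining stand, 140 mm wide: plate 130 mm long sloping 35 degrees, low at the front (its -x side, roughly towards the robot), 92 mm high at the back, a lip 10 mm proud along the low edge. Origin: on the bench under the plate's centre, whose surface is 55 mm up; z up. Stands on the robot's left or right, the tape square on the other side.
- tape_square: Square outline of white tape stuck flat on the black bench (no height): 180 mm inside, 200 mm outside. Origin: its centre; x and y along its sides.
- tube_rack: Bystander: white rack 60 x 150 mm with capped glass tubes, 106 mm high. Loose. Origin: centre of its underside.
- steel_beaker: Bystander: plain steel beaker without a handle, rim diameter 72, height 85 mm. Loose. Origin: centre of its underside.
- swab_box: Bystander: cardboard box 55 x 110 x 28 mm high. Loose. Origin: centre of its underside.
Things that resemble listed ones, but are neither listed nor needed, are in the scene too. Leave any black or orange look-alike of the large_dish alone.

How it is judged:
By the outcome, as a careful person would: the job done as asked, in the order asked, and still so for the second after the job is handed in, with the robot touching nothing.
It also fails if it takes over 58 s, if anything falls off the work surface, if the arm or the gripper's body presses on something with over 40 N, if the wrist force passes 120 N, or if a joint passes its speed limit or range.

## Working session

There is one attempt and no reset: what is moved stays moved. The work goes in short steps, Python scripts to look and compute and a shell command to move; the robot and the scene stay as the last step left them, time stands still between calls to the robot, and variables do not carry over. Pictures are saved under pics/ and viewed, at most 10 in all, crops included, and the job is handed in when it is done.

```bash
mkdir -p pics; ls; cat > h.py <<'E'
import numpy as np,cv2
from plant import readout,get_image,ctrl
from scipy.spatial.transform import Rotation as Ro
def cloud(d):
    z=d["depth"].astype(float);v,u=np.mgrid[:400,:640]
    P=np.stack([(u-d["cx"])/d["fx"]*z,(v-d["cy"])/d["fy"]*z,z],-1)
    if "R" in d: W=(P-np.array(d["t"]))@np.array(d["R"])
    else:
        s=d["s"];T=np.array(d["T_tool_cam"]);W=(P@T[:3,:3].T+T[:3,3])@Ro.from_rotvec(s["tcp_rot"]).as_matrix().T+np.array(s["ee_pos"])
    W[z==0]=np.nan
    return W
def shot(n,f):
    s=readout.observe();d=get_image(n);d["s"]=s
    cv2.imwrite("pics/"+f+".png",d["img"][:,:,::-1]);np.savez("pics/"+f+".npz",W=cloud(d),img=d["img"])
    return d
E
python3 - <<'E'
from h import *
a=shot("scene","a")["img"];b=shot("side","b")["img"]
s=readout.observe();print(s)
E
```

```text
pics
{'time': 0.1, 'joints': array([-1.21025467e-01,  2.76500258e-01,  1.50597052e+00, -4.21823742e-05,
        1.36069880e+00, -1.21008509e-01]), 'joint_velocities': array([-0.00131055, -0.00082678, -0.00209113, -0.00061395,  0.00091471,
        0.00053834]), 'effort': array([ 2.09665013e-03, -4.05456018e+01, -2.37780511e+01,  7.03444169e-02,
        2.99401337e-02, -2.48708608e-05]), 'ee_pos': array([5.74655825e+02, 9.64345773e-03, 3.01923433e+02]), 'tcp_rot': array([-2.22059032e+00, -2.22057227e+00,  1.57766251e-03]), 'ft_force': array([ 0.06471119, -0.30237096,  0.13114209]), 'wrist_torque': array([ 0.02146816, -0.01085202,  0.01011594]), 'finger_force': 0.0, 'grip_width': 93.96603104210274}
```

View pics/a.png

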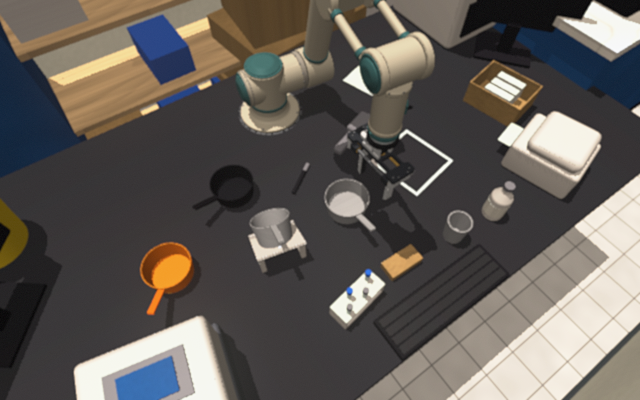

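View pics/b.png

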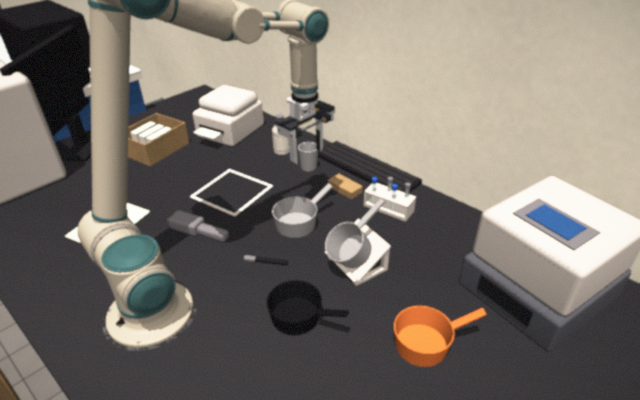

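The scene picture shows the large dish at about (347,203), its handle running to (373,228). The small dish is on the drainer at (272,228), and the tape square is centred near (418,160), partly behind the arm. The side picture agrees: large dish (295,215), small dish (348,243), tape (232,190).

```bash
cat > m.py <<'E'
from h import *
from scipy.optimize import least_squares
def circ(p):
    r=least_squares(lambda q:np.hypot(p[:,0]-q[0],p[:,1]-q[1])-q[2],[*p.mean(0)[:2],60],loss="soft_l1",f_scale=2)
    return r.x.round(1)
for f,pts in (("a",dict(L=(347,185),Lh=(370,228),S=(272,232),Sh=(279,237),T=(418,160),rack=(358,297),beak=(459,225),box=(402,262),dr=(285,250))),("b",dict(L=(295,208),Lh=(325,192),S=(345,243),Sh=(370,212),T=(232,190),rack=(390,200),beak=(307,155),box=(347,187),dr=(372,255)))):
    z=np.load(f"pics/{f}.npz");W=z["W"];im=z["img"].astype(int)
    for k,(u,v) in pts.items(): print(f,k,W[v,u].round(0),end=" ")
    print()
    # tape: white at z~0
    wh=(im.min(-1)>170)&(abs(W[...,2])<8)
    t=W[pts["T"][1],pts["T"][0]]
    m=wh&(np.hypot(W[...,0]-t[0],W[...,1]-t[1])<160)
    p=W[m][:,:2];print("tape",len(p),cv2.minAreaRect(p.astype(np.float32)))
    l=W[pts["L"][1],pts["L"][0]]
    m=(W[...,2]>54)&(W[...,2]<64)&(np.hypot(W[...,0]-l[0],W[...,1]-l[1])<120)
    p=W[m];print("Lrim",len(p),circ(p))
    s=W[pts["S"][1],pts["S"][0]]
    m=(np.linalg.norm(W-s,axis=-1)<170)&(W[...,2]>20)&(np.abs(im.max(-1)-im.min(-1))<40)
    np.savez(f"pics/S{f}.npz",P=W[m])
E
python3 m.py
```

```text
a L [446.  18.  33.] a Lh [629. -42.  88.] a S [ 501. -281.  124.] a Sh [ 556. -286.  187.] a T [483. 295.  -4.] a rack [ 763. -184.   59.] a beak [752. 208.  28.] a box [746. -12.  31.] a dr [ 550. -274.   88.] 
tape 430 ((471.44146728515625, 271.5929870605469), (205.92718505859375, 207.4272918701172), 10.675315856933594)
Lrim 138 [495.9 -23.8  65.8]
b L [539.  25.  17.] b Lh [608. -42.  75.] b S [ 492. -228.   50.] b Sh [ 526. -283.  170.] b T [475. 270.   3.] b rack [ 728. -204.   60.] b beak [733. 163.  70.] b box [721. -35.  33.] b dr [ 494. -322.   64.] 
tape 399 ((471.98370361328125, 270.0512390136719), (209.85821533203125, 210.87107849121094), 9.536469459533691)
Lrim 189 [494.1 -20.9  65.8]
```

```bash
python3 -m crank '[[[-4,-0.7,0],0],[[-4,-0.7,0],0],[[-4,-0.7,0],0],[[-4,-0.7,0],0],[[-4,-0.7,0],0],[[-4,-0.7,0],0],[[-3,-0.6,0],0]]' 1 && python3 -m crank '[[[0,0,0],0.12],[[0,0,0],0.12],[[0,0,0],0.12],[[0,0,0],0.12],[[0,0,0],0.12],[[0,0,0],0.12],[[0,0,0],0.12],[[0,0,0],0.12]]' && python3 -m crank '[[[0,0,0],0.12],[[0,0,0],0.12],[[0,0,0],0.12],[[0,0,0],0.12],[[0,0,0],0.12],[[0,0,0],0],[[0,0,0],0]]'
python3 - <<'E'
from h import *
shot("wrist","w1");s=readout.observe();print(s["joints"].round(2),Ro.from_rotvec(s["tcp_rot"]).as_matrix().round(2))
for f,ps in(("a",[(305,168),(297,187),(345,140),(358,132)]),("b",[(185,222),(222,235),(252,259),(285,262)])):
    W=np.load(f"pics/{f}.npz")["W"]
    print([W[v,u].round(0).tolist() for u,v in ps])
E
```

```text
time: 0.68
ee_pos: [526.1, -273.0, 302.2]
tcp_rot: [-2.223, -2.22, 0.002]
ft_force: [1.5, -0.7, -0.4]
grip_width: 93.9
finger_force: 0.0
time: 1.35
ee_pos: [526.8, -269.9, 302.1]
tcp_rot: [-2.998, -0.935, 0.001]
ft_force: [-0.4, 0.0, 0.0]
grip_width: 94.1
finger_force: 0.0
time: 1.93
ee_pos: [526.9, -269.9, 302.3]
tcp_rot: [-3.141, -0.022, 0.001]
ft_force: [-0.1, 1.1, 0.6]
grip_width: 94.4
finger_force: 0.0
[-0.59  0.3   1.47  0.    1.37  0.97] [[ 1.    0.01 -0.  ]
 [ 0.01 -1.    0.  ]
 [-0.   -0.   -1.  ]]
[[303.0, -47.0, 16.0], [347.0, -108.0, 9.0], [291.0, 126.0, 29.0], [499.0, -8.0, 345.0]]
[[244.0, 195.0, 42.0], [293.0, 80.0, 26.0], [297.0, -50.0, 10.0], [351.0, -129.0, 12.0]]
```

View pics/w1.png

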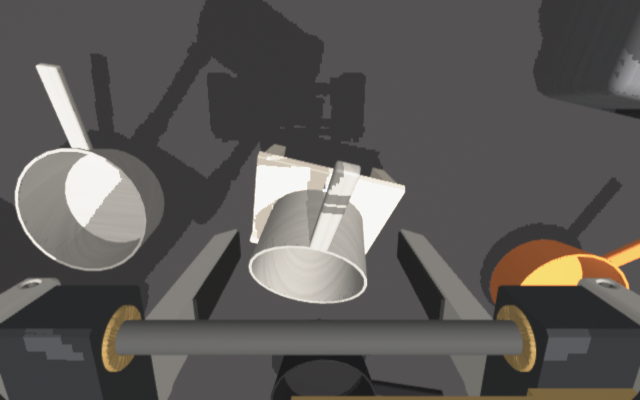

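The wrist picture shows the small dish's mouth at about (308,272). Its handle runs from (317,245) up to (347,165), with the drainer behind it, so everything is turned slightly in yaw. The large dish is at (88,208), with its handle up to (48,68).

```bash
python3 - <<'E'
from h import *
from scipy.optimize import least_squares
W=np.load("pics/w1.npz")["W"]
for u,v in [(320,240),(325,225),(333,205),(340,185),(346,168),(270,215),(385,195),(260,155),(402,187)]: print((u,v),W[v,u].round(0))
u=np.arange(640)[None];v=np.arange(400)[:,None]
# handle: band about the image line
a,b=np.array([317.,245]),np.array([347.,165]);d=(b-a)/np.linalg.norm(b-a)
s=(u-a[0])*d[0]+(v-a[1])*d[1];t=(u-a[0])*d[1]-(v-a[1])*d[0]
m=(s>5)&(s<80)&(abs(t)<7)
H=W[m];H=H[np.isfinite(H[:,2])];med=np.median(H[:,2]);
x=np.linalg.svd(H-np.median(H,0),full_matrices=False)[2][0];x*=np.sign(x[0])
print("H med",np.median(H,0),"dir",x,"slope",np.degrees(np.arcsin(x[2])),"yaw",np.degrees(np.arctan2(x[1],x[0])),"max",H[np.argmax(H@x)])
# model: rim ring points and handle top plane -> fit origin xy z + yaw with tilt 35
# rim extraction: bright outermost mouth edge; use wall cloud cone fit
m2=(u>245)&(u<372)&(v>185)&(v<303)&(abs(t)>12)&(W[...,2]>40)
P=W[m2];c=np.cos(np.radians(35));sn=np.sin(np.radians(35))
def res(q):
    y=q[3];X=np.array([c*np.cos(y),c*np.sin(y),sn]);Z=np.array([-sn*np.cos(y),-sn*np.sin(y),c])
    Q=P-q[:3];h=Q@Z;r=np.linalg.norm(Q-h[:,None]*Z,axis=1)
    ro=50+h*.1;outer=abs(r-ro);inner=abs(r-ro+3);fl=np.hypot(h-4,np.maximum(r-47,0))
    e1=np.minimum(np.minimum(outer,inner)+np.maximum(0,h-70)+np.maximum(0,-h),fl)
    Q=H-q[:3];hh=Q@Z;yy=Q@np.cross(Z,X)
    return np.r_[e1,.3*(hh-70),.5*np.maximum(0,abs(yy)-8),.5*np.median(yy)]
r=least_squares(res,[475,-285,48,.0],loss="soft_l1",f_scale=2)
q=r.x;y=q[3];print("fit",q[:3].round(1),np.degrees(y),"rms",np.median(abs(r.fun)))
X=np.array([c*np.cos(y),c*np.sin(y),sn]);Z=np.array([-sn*np.cos(y),-sn*np.sin(y),c])
for R in (85,105,150): print(R,(q[:3]+R*X+65*Z).round(1))
E
```

```text
(320, 240) [ 504. -270.  148.]
(325, 225) [ 522. -274.  161.]
(333, 205) [ 542. -279.  177.]
(340, 185) [ 558. -282.  187.]
(346, 168) [ 570. -285.  192.]
(270, 215) [ 500. -220.   76.]
(385, 195) [ 526. -332.   88.]
(260, 155) [ 562. -215.   90.]
(402, 187) [ 534. -347.   89.]
H med [ 541.29900195 -277.88891035  175.07043937] dir [ 0.80230253 -0.17988062  0.56916923] slope 34.69231384832999 yaw -12.637046911694252 max [ 568.56030094 -285.63093136  193.0935606 ]
fit [ 489.8 -267.8   52.5] -12.396227144805401 rms 0.5858258390155271
85 [ 521.3 -274.7  154.5]
105 [ 537.3 -278.2  165.9]
150 [ 573.3 -286.1  191.7]
```

```bash
python3 -m crank '[[[-0.15,0.57,0],0.11],[[0,0,1.5],0.11],[[0,0,2.4],0],[[0,0,2.4],0],[[0,0,0],0],[[0,0,0],0]]' && python3 -m crank '[[[0,0,0],0],[[0,0,0],0],[[0,0,0],0],[[0,0,0],0],[[0,0,0],0],[[0,0,0],0],[[0,0,0],0],[[0,0,0],0]]' 0
```

```text
time: 2.48
ee_pos: [525.1, -275.4, 238.7]
tcp_rot: [-3.123, 0.326, 0.004]
ft_force: [-0.2, -0.3, -0.2]
grip_width: 94.1
finger_force: 0.0
time: 3.15
ee_pos: [525.6, -275.7, 239.8]
tcp_rot: [3.124, -0.328, 0.0]
ft_force: [-0.0, 0.2, -0.2]
grip_width: 44.2
finger_force: 0.0
```

```bash
python3 -m crank '[[[0,0,0],0],[[0,0,0],0],[[0,0,0],0],[[0,0,0],0],[[0,0,0],0],[[0,0,0],0],[[0,0,0],0],[[0,0,0],0]]' 0 && python3 -m crank '[[[0,0,-0.5],0],[[0,0,-1],0],[[0,0,-1],0],[[0,0,-1.5],0],[[0,0,-2],0],[[0,0,-2],0],[[0,0,-2],0],[[0,0,0],0]]' 
python3 - <<'E'
from h import *
shot("wrist","w2");shot("side","b2")
E
```

```text
time: 3.82
ee_pos: [525.6, -275.8, 239.6]
tcp_rot: [3.124, -0.328, -0.0]
ft_force: [0.4, -0.8, -0.7]
grip_width: 15.7
finger_force: 30.0
time: 4.48
ee_pos: [527.1, -276.6, 345.2]
tcp_rot: [3.12, -0.327, 0.014]
ft_force: [-1.3, 0.2, -1.1]
grip_width: 15.7
finger_force: 30.0
```

View pics/b2.png

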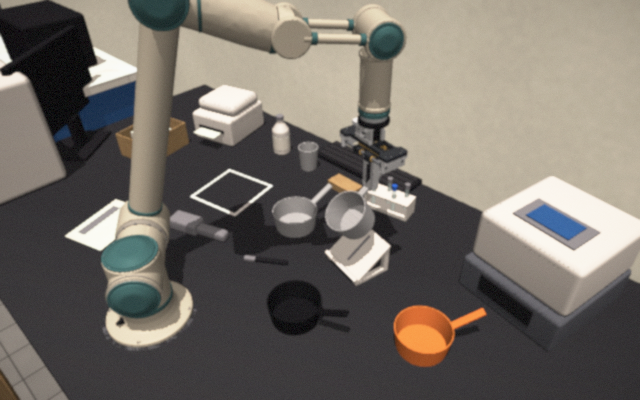

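The side picture shows the small dish lifted clear of the drainer at about (350,215), still tilted in the grip. I'll fit its tilt, and re-measure the large dish from the earlier wrist picture.

```bash
cat > tilt.py <<'E'
from h import *
from scipy.optimize import least_squares
def fit(f,s,ti=35.):
    """small dish in grip: unknown tilt, grip radius r, dz of grip on handle; W in world"""
    W=np.load(f"pics/{f}.npz")["W"];R=Ro.from_rotvec(s["tcp_rot"]).as_matrix();T=(W-s["ee_pos"])@R  # tool frame
    g=np.array([0,0,78.])
    m=(np.abs(T[...,1])<75)&(np.abs(T[...,1])>12)&(T[...,0]<-20)&(T[...,0]>-200)&(T[...,2]>40)&(T[...,2]<200)
    P=T[m]-g
    def dec(q):
        t=np.radians(q[0]);X=np.array([np.cos(t),0,-np.sin(t)]);Z=np.array([-np.sin(t),0,-np.cos(t)])
        o=-q[1]*X-65*Z+q[2]*Z+[0,q[3],0];return X,Z,o
    def res(q):
        X,Z,o=dec(q);Q=P-o;h=Q@Z;r=np.linalg.norm(Q-h[:,None]*Z,axis=1);ro=50+h*.1
        return np.minimum(np.minimum(abs(r-ro),abs(r-ro+3))+np.maximum(0,h-70)+np.maximum(0,-h),np.hypot(h-4,np.maximum(r-47,0)))
    r=least_squares(res,[ti,90,0,0],loss="soft_l1",f_scale=2)
    X,Z,o=dec(r.x);print("tilt,r,dz,dy",r.x.round(1),"med",np.median(abs(r.fun)).round(2),len(P),"origin tool",(o+g).round(1),"origin world",(R@(o+g)+s["ee_pos"]).round(1))
    return r.x
E
python3 - <<'E'
from tilt import *
s=readout.observe();fit("w2",s);fit("w2",s,55.)
def circ(p):
    return least_squares(lambda q:np.hypot(p[:,0]-q[0],p[:,1]-q[1])-q[2],[495,-22,66],loss="soft_l1",f_scale=1.5).x.round(1)
W=np.load("pics/w1.npz")["W"]
r=np.hypot(W[...,0]-495,W[...,1]+22)
m=(W[...,2]>57)&(W[...,2]<64)&(r<80);print("L rim",circ(W[m]),m.sum())
m=(W[...,2]>62)&(W[...,2]<100)&(r<170)&(r>78)&(W[...,1]>-120)
p=W[m];c=p.mean(0);print("Lh",c.round(1),len(p),"end",p[np.argmax(p[:,0])].round(0),"PCA yaw",np.degrees(np.arctan(np.divide(*np.linalg.svd(p[:,:2]-c[:2])[2][0][::-1]))))
E
```

```text
tilt,r,dz,dy [35.3 92.   0.8  0.3] med 0.21 1910 origin tool [-38.    0.3 183.5] origin world [ 489.  -268.5  157.2]
tilt,r,dz,dy [35.7 91.1 -7.4 -1.6] med 0.29 1910 origin tool [-31.8  -1.6 190. ] origin world [ 495.4 -267.9  150.7]
L rim [495.3 -20.3  66.1] 2008
Lh [607.8 -34.6  77.5] 1683 end [638. -32.  85.] PCA yaw -7.112651561289787
```

```bash
python3 -m crank '[[[-0.4,-1,0],0],[[-0.9,-2.1,0],0],[[-0.9,-2.1,0],0],[[-0.9,-2.1,0],0],[[-0.9,-2.1,0],0],[[-0.9,-2.1,0],0],[[-0.9,-2.1,0],0],[[-0.9,-2.1,0],0]]' && python3 -m crank '[[[-0.9,-2.1,0],0],[[-0.9,-2.1,0],0],[[-0.9,-2.1,0],0],[[-0.9,-2.1,0],0],[[-0.9,-2.1,0],0],[[-0.9,-2.1,0],0],[[-0.9,-2.1,0],0],[[-0.9,-2.1,0],0]]' && python3 -m crank '[[[-0.9,-2.1,0],0],[[-0.9,-2.1,0],0],[[-0.9,-2.1,0],0],[[-0.9,-2.1,0],0],[[-0.9,-2.1,0],0],[[-0.9,-2.1,0],0],[[-0.9,-2.1,0],0],[[-0.9,-2.1,0],0]]' && python3 -m crank '[[[-0.6,-1,0],-0.05],[[0,0,0],-0.12],[[0,0,0],-0.12],[[0,0,0],-0.12],[[0,0,0],-0.12],[[0,0,0],-0.12],[[0,0,0],-0.12],[[0,0,0],-0.12]]' && python3 -m crank '[[[0,0,0],-0.12],[[0,0,0],-0.12],[[0,0,0],-0.12],[[0,0,0],-0.12],[[0,0,0],-0.12],[[0,0,0],-0.12],[[0,0,0],-0.12],[[0,0,0],-0.12]]' && python3 -m crank '[[[0,0,0],-0.12],[[0,0,0],-0.12],[[0,0,0],-0.12],[[0,0,0],-0.12],[[0,0,0],-0.08],[[0,0,0],0],[[0,0,0],0]]'
python3 - <<'E'
from tilt import *
s=readout.observe();shot("wrist","w3");fit("w3",s);print(s["joints"].round(2),Ro.from_rotvec(s["tcp_rot"]).as_matrix().round(3).tolist())
E
```

```text
time: 5.25
ee_pos: [491.2, -106.2, 338.0]
tcp_rot: [-3.123, 0.328, 0.005]
ft_force: [1.1, 0.4, -2.1]
grip_width: 15.8
finger_force: 30.0
time: 5.92
ee_pos: [455.3, 72.6, 338.1]
tcp_rot: [3.124, -0.328, -0.005]
ft_force: [0.3, -0.0, -2.9]
grip_width: 15.8
finger_force: 30.0
time: 6.58
ee_pos: [419.7, 251.4, 338.1]
tcp_rot: [3.123, -0.327, -0.005]
ft_force: [0.1, -0.1, -1.5]
grip_width: 15.5
finger_force: 30.0
time: 7.25
ee_pos: [416.3, 261.3, 338.0]
tcp_rot: [-2.958, -1.058, 0.006]
ft_force: [-0.7, -0.1, -2.3]
grip_width: 15.7
finger_force: 30.0
time: 7.92
ee_pos: [416.2, 261.3, 338.0]
tcp_rot: [-2.134, -2.303, 0.005]
ft_force: [0.2, 0.8, -0.7]
grip_width: 15.6
finger_force: 30.0
time: 8.5
ee_pos: [416.7, 261.3, 338.5]
tcp_rot: [-1.426, -2.797, 0.003]
ft_force: [-0.4, -0.0, -1.8]
grip_width: 15.7
finger_force: 30.0
tilt,r,dz,dy [ 35.9  92.8 -11.1   0.3] med 0.38 2002 origin tool [-30.5   0.3 194. ] origin world [434.3 236.6 144.4]
[ 0.42  0.13  1.61  0.    1.41 -0.21] [[-0.588, 0.809, -0.003], [0.809, 0.588, -0.001], [0.001, -0.003, -1.0]]
```

```bash
python3 -m crank '[[[0,0,1.5],0],[[0,0,2],0],[[0,0,2],0],[[0,0,2],0],[[0,0,2],0],[[0,0,1.5],0],[[0,0,0.8],0],[[0,0,0.2],0]]' && python3 -m crank '[[[0.2,0,0.6],0],[[0.7,0,0.5],0],[[0.8,0,0.5],0],[[0.7,0,0.6],0],[[0.7,0,0.6],0]]'
```

```text
time: 9.22
ee_pos: [416.7, 261.4, 218.4]
tcp_rot: [-1.424, -2.797, 0.003]
ft_force: [-2.3, 1.0, 2.2]
grip_width: 15.8
finger_force: 30.0
time: 9.63
ee_pos: [399.6, 287.4, 192.9]
tcp_rot: [1.425, 2.799, 0.004]
ft_force: [-2.3, 0.3, 2.5]
grip_width: 16.0
finger_force: 30.0
```

```bash
python3 -m crank '[[[0.65,0,0.7],0],[[0.6,0,0.7],0],[[0.55,0,0.8],0],[[0.55,0,0.8],0],[[0,0,0],0]]' && python3 -m crank '[[[0.5,0,0.8],0],[[0.4,0,0.8],0],[[0,0,0.2],0],[[0,0,0.2],0],[[0,0,0],0]]'
```

```text
time: 10.05
ee_pos: [384.6, 305.7, 159.8]
tcp_rot: [-1.422, -2.8, 0.003]
ft_force: [-1.4, 2.5, 2.9]
grip_width: 15.8
finger_force: 30.0
time: 10.47
ee_pos: [379.8, 314.7, 142.7]
tcp_rot: [-1.426, -2.796, -0.006]
ft_force: [-8.3, 5.8, 14.8]
grip_width: 15.7
finger_force: 30.0
```

```bash
python3 -m crank '[[[0,0,-0.3],0],[[0,0,-0.7],0],[[0,0,-1.5],0],[[0,0,-2],0],[[0,0,-2],0],[[0,0,-2],0],[[0,0,-1.5],0],[[0,0,0],0]]'
python3 - <<'E'
from tilt import *
s=readout.observe();shot("wrist","w4");fit("w4",s,0.);shot("side","b4")
E
```

```text
time: 11.13
ee_pos: [382.2, 313.2, 244.1]
tcp_rot: [1.422, 2.797, 0.008]
ft_force: [0.3, 0.4, -1.4]
grip_width: 15.8
finger_force: 30.0
tilt,r,dz,dy [-3.8 86.5 -3.3 -0.8] med 0.42 1010 origin tool [-90.8  -0.8 140.4] origin world [435.9 239.7 103.9]
```

View pics/b4.png

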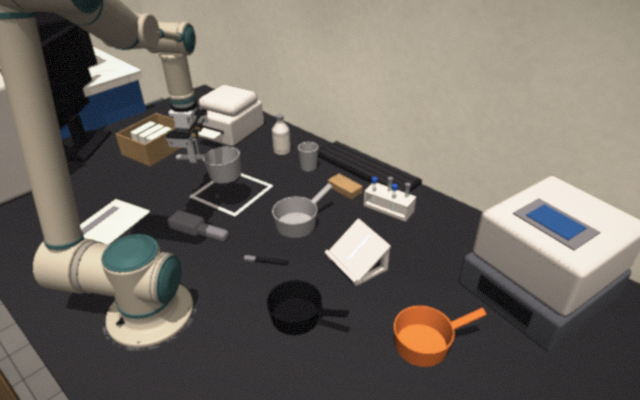

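The side picture shows the small dish held level at about (222,163), above the tape, and the large dish unmoved at (295,215). I'll check the rim centre and level from the side and scene clouds.

```bash
python3 - <<'E'
from tilt import *
shot("scene","a4")
for f in("b4","a4","w4"):
    W=np.load(f"pics/{f}.npz")["W"]
    P=W[(np.hypot(W[...,0]-435,W[...,1]-240)<66)&(W[...,2]>95)&(W[...,2]<190)]
    def res(q):
        Z=np.array([q[3],q[4],1]);Z/=np.linalg.norm(Z);Q=P-q[:3];h=Q@Z;r=np.linalg.norm(Q-h[:,None]*Z,axis=1);ro=50+h*.1
        return np.minimum(np.minimum(abs(r-ro),abs(r-ro+3))+np.maximum(0,h-70)+np.maximum(0,-h),np.hypot(h-4,np.maximum(r-47,0)))
    r=least_squares(res,[435,240,104,0,0],loss="soft_l1",f_scale=1.5);print(f,len(P),r.x[:3].round(1),"lean deg",np.degrees(r.x[3:]).round(1),np.median(abs(r.fun)).round(2))
E
```

```text
b4 1116 [435.4 236.4 105.4] lean deg [-2.1  2.2] 0.92
a4 1229 [437.  231.1 101.7] lean deg [-2.6  4.2] 0.89
w4 2917 [435.6 239.7 104.1] lean deg [-1.8  3.1] 0.49
```

```bash
python3 -m crank '[[[-1,-0.4,0],0],[[-2,-0.85,0],0],[[-2,-0.85,0],0],[[-2,-0.85,0],0],[[-2,-0.85,0],0],[[-2,-0.85,0],0],[[-2,-0.85,0],0],[[-2,-0.85,0],0]]' && python3 -m crank '[[[-2,-0.85,0],0],[[-2,-0.85,0],0],[[-2,-0.85,0],0],[[-2,-0.85,0],0],[[-1.55,-0.7,0],0],[[0,0,0],0],[[0,0,0],0]]'
cat > chk.py <<'E'
from tilt import *
import sys
n=sys.argv[1];g=[float(x) for x in sys.argv[2:5]]
s=readout.observe();shot("wrist","w"+n);shot("side","b"+n);shot("scene","a"+n)
A=Ro.from_rotvec(s["tcp_rot"]).as_matrix();print("TCP",s["ee_pos"].round(1),"xt",A[:2,0].round(3),"F",s["ft_force"].round(1))
for f in "wba":
    W=np.load(f"pics/{f}{n}.npz")["W"]
    P=W[(np.hypot(W[...,0]-g[0],W[...,1]-g[1])<62)&(W[...,2]>max(g[2]-10,63))&(W[...,2]<g[2]+80)]
    def res(q):
        Z=np.array([q[3],q[4],1]);Z/=np.linalg.norm(Z);Q=P-q[:3];h=Q@Z;r=np.linalg.norm(Q-h[:,None]*Z,axis=1);ro=50+h*.1
        return np.minimum(np.minimum(abs(r-ro),abs(r-ro+3))+np.maximum(0,h-70)+np.maximum(0,-h),np.hypot(h-4,np.maximum(r-47,0)))
    if len(P)>50: r=least_squares(res,[*g,0,0],loss="soft_l1",f_scale=1.5);print("small",f,len(P),r.x[:3].round(1),"lean",np.degrees(r.x[3:]).round(1),np.median(abs(r.fun)).round(2))
    rr=np.hypot(W[...,0]-495,W[...,1]+20)
    p=W[(W[...,2]>56)&(W[...,2]<63)&(rr<76)&(rr>60)]
    if len(p)>50: print("large",f,len(p),least_squares(lambda q:np.hypot(p[:,0]-q[0],p[:,1]-q[1])-66.2,[495,-20],loss="soft_l1",f_scale=1.5).x.round(1))
E
python3 chk.py 5 495 -20 104
```

```text
time: 11.95
ee_pos: [416.8, 152.1, 240.3]
tcp_rot: [-1.423, -2.799, 0.004]
ft_force: [-0.0, 1.0, -2.2]
grip_width: 15.8
finger_force: 30.0
time: 12.53
ee_pos: [439.9, 51.8, 240.6]
tcp_rot: [-1.426, -2.796, 0.002]
ft_force: [0.6, 0.5, -1.4]
grip_width: 15.7
finger_force: 30.0
TCP [439.9  51.8 240.6] xt [-0.587  0.809] F [ 0.6  0.5 -1.4]
small w 2702 [491.9 -22.5 100.7] lean [-1.1  3.1] 0.43
large w 448 [494.7 -19.5]
small b 1278 [492.8 -24.6 103.2] lean [-1.9  3.1] 0.86
large b 123 [493.5 -20.4]
small a 1412 [495.7 -29.3 100.9] lean [-1.9  4.4] 0.81
large a 95 [495.7 -23.4]
```

```bash
python3 -m crank '[[[0.24,0.35,0],0],[[0,0,1.5],0],[[0,0,1.5],0],[[0,0,1.5],0],[[0,0,1],0],[[0,0,1],0],[[0,0,0.8],0],[[0,0,0],0]]' && python3 -m crank '[[[0,0,0.5],0],[[0,0,0.5],0],[[0,0,0.4],0],[[0,0,0],0]]'
```

```text
time: 13.35
ee_pos: [441.0, 57.5, 167.3]
tcp_rot: [-1.421, -2.799, 0.002]
ft_force: [0.4, 0.8, -1.5]
grip_width: 15.6
finger_force: 30.0
time: 13.68
ee_pos: [441.7, 56.8, 154.1]
tcp_rot: [-1.423, -2.8, 0.001]
ft_force: [-0.1, 0.2, -1.0]
grip_width: 15.7
finger_force: 30.0
```

```bash
python3 -m crank '[[[0,0,0.3],0],[[0,0,0.2],0],[[0,0,0.1],0],[[0,0,0],0]]' && python3 -m crank '[[[0,0,0.1],0],[[0,0,0.1],0],[[0,0,0],0]]' && python3 -m crank '[[[0,0,0.1],0],[[0,0,0],0]]'
```

```text
time: 14.02
ee_pos: [441.9, 56.7, 148.5]
tcp_rot: [-1.424, -2.8, 0.0]
ft_force: [-0.4, -0.6, -2.0]
grip_width: 15.6
finger_force: 30.0
time: 14.27
ee_pos: [441.8, 57.2, 147.2]
tcp_rot: [-1.424, -2.799, -0.001]
ft_force: [-2.0, 2.2, 6.2]
grip_width: 16.1
finger_force: 30.0
time: 14.43
ee_pos: [441.6, 57.6, 146.7]
tcp_rot: [-1.424, -2.799, -0.002]
ft_force: [-5.1, 3.1, 11.0]
grip_width: 15.4
finger_force: 30.0
```

```bash
python3 -m crank '[[[0,0,-0.1],0],[[0,0,-0.05],0],[[0,0,0],0]]' && python3 -m crank '[[[0,0,0],0],[[0,0,0],0],[[0,0,0],0],[[0,0,0],0],[[0,0,0],0],[[0,0,0],0]]' 0.4 && python3 -m crank '[[[0,0,-0.5],0],[[0,0,-1],0],[[0,0,-2],0],[[0,0,-2],0],[[0,0,-2],0],[[0,0,-2],0],[[0,0,-1],0],[[0,0,0],0]]' && python3 chk.py 6 495 -20 4; python3 - <<'E'
from h import *
W=np.load("pics/w6.npz")["W"];W=W[np.isfinite(W[...,2])]
rr=np.hypot(W[:,0]-495,W[:,1]+20)
for lo,hi in((0,40),):print("floor z",np.median(W[rr<35][:,2]))
p=W[(rr<60)&(W[:,2]>60)];print("top z pct",np.percentile(p[:,2],[50,90,98]))
p=W[(rr>80)&(rr<150)&(W[:,2]>50)&(W[:,2]<95)];a=np.degrees(np.arctan2(p[:,1]+20,p[:,0]-495));h=np.histogram(a,36,(-180,180));print([(int(e),int(c)) for c,e in zip(*h) if c>60])
E
```

```text
time: 14.68
ee_pos: [441.9, 57.0, 147.5]
tcp_rot: [-1.424, -2.8, -0.001]
ft_force: [-2.5, 3.3, 4.3]
grip_width: 15.8
finger_force: 30.0
time: 15.18
ee_pos: [442.1, 56.7, 147.1]
tcp_rot: [1.424, 2.8, -0.0]
ft_force: [0.3, 0.6, -0.4]
grip_width: 37.4
finger_force: 0.0
time: 15.85
ee_pos: [443.3, 56.7, 254.9]
tcp_rot: [1.421, 2.796, 0.004]
ft_force: [1.2, -0.2, 0.4]
grip_width: 37.6
finger_force: 0.0
TCP [443.3  56.7 254.9] xt [-0.589  0.808] F [ 1.2 -0.2  0.4]
small w 482 [501.2 -22.2  54.5] lean [-13.7  14.7] 0.85
large w 242 [494.3 -19.4]
small b 303 [499.6 -22.8  12.2] lean [-4.4  1.9] 0.92
large b 106 [493.9 -20.6]
small a 247 [498.7 -25.5   8.9] lean [-1.   2.3] 0.73
large a 136 [495.9 -23.5]
floor z 8.80347074284073
top z pct [73.91950759 75.31580927 75.77311626]
[(110, 70), (120, 1506)]
```

View pics/w6.png

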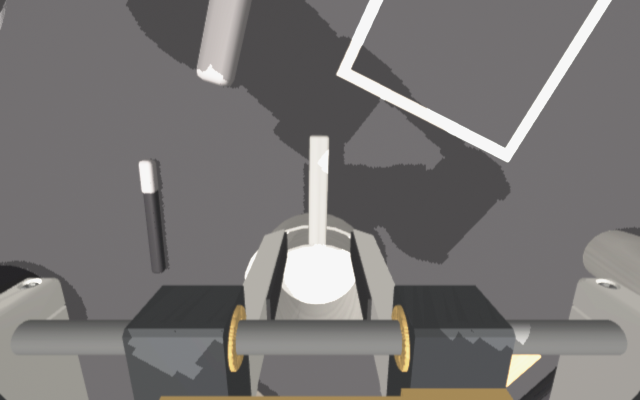

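The wrist picture shows the small dish sitting in the large one at (318,275). Its handle points to (318,140), about 132° from the large handle. The inside floor is at 8.8 mm and the rim at about 74 mm, so it is fully home. Next I grip the large handle.

```bash
python3 -m crank '[[[0,0,0],-0.12],[[0,0,0],-0.12],[[0,0,0],-0.12],[[0,0,0],-0.12],[[0,0,0],-0.12],[[0,0,0],-0.12],[[0,0,0],-0.1],[[0,0,0],0]]' 0.6 && python3 -m crank '[[[-2.9,-1.18,0],0],[[-2.9,-1.18,0],0],[[-2.9,-1.18,0],0],[[-2.9,-1.18,0],0],[[-2.9,-1.18,0],0],[[-2.8,-1.18,0],0],[[0,0,0],0],[[0,0,0],0]]'
python3 - <<'E'
from h import *
s=readout.observe();A=Ro.from_rotvec(s["tcp_rot"]).as_matrix();print(A[:,0].round(3),s["joints"].round(2))
for n,f in(("wrist","w7"),("side","b7"),("scene","a7")):
    shot(n,f);W=np.load(f"pics/{f}.npz")["W"];r=np.hypot(W[...,0]-495,W[...,1]+20.5)
    p=W[(r>85)&(r<150)&(W[...,2]>52)&(W[...,2]<95)&(abs(W[...,1]+35)<40)&(W[...,0]>550)]
    if len(p)>40:
        c=np.median(p,0);d=np.linalg.svd(p[:,:2]-p[:,:2].mean(0),full_matrices=False)[2][0];k=np.polyfit(p[:,0],p[:,2],1)
        print(f,len(p),c.round(1),"yaw",np.degrees(np.arctan(d[1]/d[0])).round(1),"tool frame",((c-s["ee_pos"])@A).round(1),"ends",p[:,0].min().round(),p[:,0].max().round(),"z at 606",np.polyval(k,606).round(1))
E
```

```text
time: 16.67
ee_pos: [441.3, 56.7, 250.9]
tcp_rot: [-0.187, -3.133, 0.0]
ft_force: [-0.4, -0.5, -0.2]
grip_width: 56.3
finger_force: 0.0
time: 17.33
ee_pos: [605.7, -35.1, 250.4]
tcp_rot: [-0.195, -3.133, -0.001]
ft_force: [0.0, 0.9, 0.0]
grip_width: 56.4
finger_force: 0.0
[-0.992  0.124  0.003] [-0.17  0.36  1.52  0.    1.27 -1.62]
w7 1596 [608.4 -32.2  78. ] yaw -6.7 tool frame [ -2.8   3.2 172.4] ends 578.0 636.0 z at 606 76.8
b7 106 [608.  -34.4  77.1] yaw -6.0 tool frame [ -2.6   1.  173.2] ends 579.0 635.0 z at 606 77.1
a7 107 [609.3 -37.9  76.7] yaw -4.1 tool frame [ -4.4  -2.4 173.6] ends 579.0 639.0 z at 606 75.0
```

```bash
python3 -m crank '[[[0,0.15,2],0],[[0,0,2.5],0],[[0,0,2.5],0],[[0,0,1.5],0],[[0,0,1],0],[[0,0,0.6],0],[[0,0,0],0]]' && python3 -m crank '[[[0,0,0],0],[[0,0,0],0],[[0,0,0],0],[[0,0,0],0],[[0,0,0],0],[[0,0,0],0],[[0,0,0],0],[[0,0,0],0]]' 0
```

```text
time: 18.07
ee_pos: [604.5, -32.4, 150.5]
tcp_rot: [-0.189, -3.134, -0.0]
ft_force: [0.3, -0.3, 0.5]
grip_width: 56.4
finger_force: 0.0
time: 18.73
ee_pos: [605.5, -32.9, 151.5]
tcp_rot: [0.19, 3.135, -0.0]
ft_force: [-0.3, 0.0, 2.7]
grip_width: 17.5
finger_force: 30.0
```

```bash
python3 -m crank '[[[0,0,0.1],0],[[0,0,0],0]]' && python3 -m crank '[[[0.08,0.4,0],0],[[0.16,0.8,0],0],[[0.2,1,0],0],[[0.2,1,0],0],[[0.2,1,0],0],[[0.2,1,0],0]]'
```

```text
time: 18.9
ee_pos: [605.9, -33.0, 151.1]
tcp_rot: [0.19, 3.134, -0.0]
ft_force: [-1.1, 0.8, 6.7]
grip_width: 17.3
finger_force: 30.0
time: 19.4
ee_pos: [602.4, 17.6, 151.2]
tcp_rot: [0.185, 3.133, -0.01]
ft_force: [-0.3, -7.4, 5.3]
grip_width: 17.2
finger_force: 30.4
```

```bash
python3 -m crank '[[[0.2,1,0],0],[[0.2,1,0],0],[[0.2,1,0],0],[[0.2,1,0],0],[[0.2,1,0],0],[[0.2,1,0],0],[[0.2,1,0],0],[[0.2,1,0],0]]' && python3 -m crank '[[[0.2,1,0],0],[[0.2,1,0],0],[[0.2,1,0],0],[[0.2,1,0],0],[[0.2,1,0],0],[[0.2,1,0],0],[[0.2,1,0],0],[[0.2,1,0],0]]'
```

```text
time: 20.07
ee_pos: [596.0, 99.0, 151.1]
tcp_rot: [0.184, 3.133, -0.01]
ft_force: [-0.1, -7.0, 4.7]
grip_width: 17.5
finger_force: 30.4
time: 20.73
ee_pos: [589.5, 180.2, 151.0]
tcp_rot: [0.184, 3.134, -0.01]
ft_force: [1.1, -8.3, 4.7]
grip_width: 17.4
finger_force: 30.5
```

```bash
python3 -m crank '[[[0.2,1,0],0],[[0.2,1,0],0],[[0.2,1,0],0],[[0.2,1,0],0],[[0.2,1,0],0],[[0.2,1,0],0],[[0.2,0.8,0],0],[[0.1,0.4,0],0]]' && python3 -m crank '[[[0.1,0.2,0],0],[[0,0,0],0],[[0,0,0],0]]'
python3 - <<'E'
from h import *
from scipy.optimize import least_squares
for n,f in(("side","b8"),("scene","a8"),("wrist","w8")):
    d=shot(n,f);W=cloud(d);r=np.hypot(W[...,0]-472,W[...,1]-271)
    p=W[(W[...,2]>56)&(W[...,2]<63)&(r<85)&(r>45)]
    print(f,len(p),least_squares(lambda q:np.hypot(p[:,0]-q[0],p[:,1]-q[1])-66.2,[472,271],loss="soft_l1",f_scale=1.5).x.round(1) if len(p)>30 else "")
    q=W[r<30];print("floor z",np.nanmedian(q[:,2]).round(1))
E
```

```text
time: 21.4
ee_pos: [583.1, 254.0, 151.0]
tcp_rot: [0.184, 3.134, -0.01]
ft_force: [0.9, -8.5, 6.6]
grip_width: 17.7
finger_force: 30.4
time: 21.65
ee_pos: [582.4, 255.8, 151.0]
tcp_rot: [0.185, 3.134, -0.008]
ft_force: [-0.2, -6.9, 5.9]
grip_width: 17.4
finger_force: 30.3
b8 215 [471.3 265. ]
floor z nan
a8 121 [473.2 263. ]
floor z 500.2
w8 7195 [470.8 266.2]
floor z 9.6
  return np.nanmean(a, axis, out=out, keepdims=keepdims)
```

View pics/a8.png

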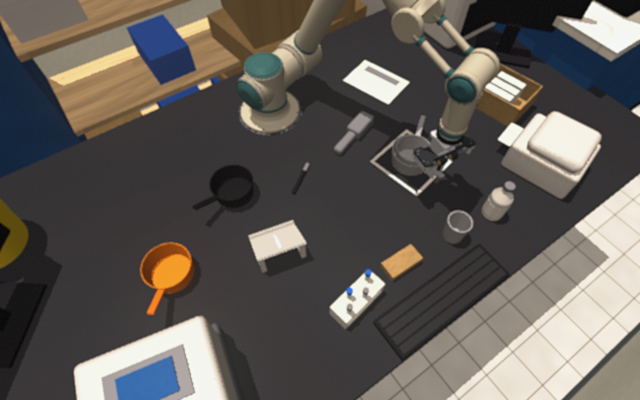

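The scene picture shows the nested pair at about (412,153), inside the tape square. The centre measures about (471,265), within 6 mm of the tape centre, against a 30 mm margin. The rack, beaker and box stand where they were. I'll release and back off.

```bash
python3 -m crank '[[[0,0,0],0],[[0,0,0],0],[[0,0,0],0],[[0,0,0],0],[[0,0,0],0],[[0,0,0],0]]' 0.6 && python3 -m crank '[[[0,0,-0.5],0],[[0,0,-1.5],0],[[0,0,-2.5],0],[[0,0,-2.5],0],[[0,0,-3],0],[[0,0,-3],0],[[0,0,-2],0],[[0,0,0],0]]' && python3 - <<'E'
from h import *
from scipy.optimize import least_squares
d=shot("wrist","w9");shot("side","b9");W=cloud(d);r=np.hypot(W[...,0]-471,W[...,1]-266)
p=W[(W[...,2]>56)&(W[...,2]<63)&(r<75)&(r>58)]
print(len(p),least_squares(lambda q:np.hypot(p[:,0]-q[0],p[:,1]-q[1])-66.2,[472,271],loss="soft_l1",f_scale=1.5).x.round(1))
print("floor",np.nanmedian(W[r<25][:,2]),"rim top",np.nanpercentile(W[(r<60)&(W[...,2]>64)&(W[...,2]<100)][:,2],[50,95]))
p=W[(r>85)&(r<150)&(W[...,2]>50)&(W[...,2]<95)];a=np.degrees(np.arctan2(p[:,1]-266,p[:,0]-471));h=np.histogram(a,36,(-180,180));print([(int(e),int(c)) for c,e in zip(*h) if c>60])
E
```

```text
time: 22.3
ee_pos: [581.7, 258.3, 149.9]
tcp_rot: [-0.189, -3.136, -0.0]
ft_force: [-0.6, -0.6, -0.3]
grip_width: 54.0
finger_force: 0.0
time: 22.97
ee_pos: [583.6, 258.8, 306.0]
tcp_rot: [0.189, 3.126, 0.006]
ft_force: [0.6, 0.3, 1.5]
grip_width: 56.5
finger_force: 0.0
1711 [471.7 265.5]
floor 9.120053110122171 rim top [73.98697048 75.96309089]
[(-10, 1105)]
```

View pics/b9.png

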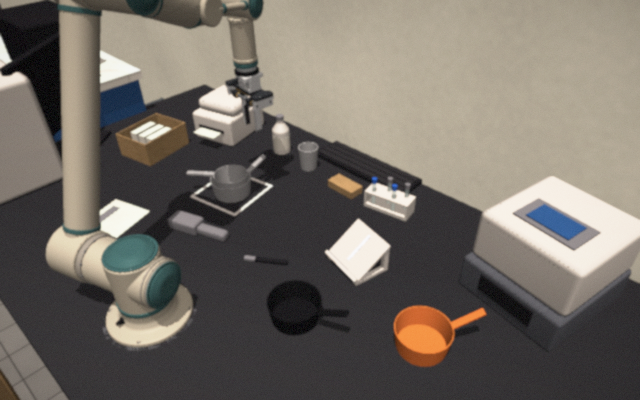

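The side picture shows the nested pair in the tape square at (232,185), with the handles well apart at (200,174) and (258,162). The bystanders haven't moved and the gripper is clear.

```bash
python3 -c "from plant import ctrl;print(ctrl.finish_job())"
```

```text
the job is handed in; nothing more can be done
None
```

The job is handed in: the small dish is fully home in the large one with the handles about 130° apart, the pair stands inside the tape square about 6 mm off centre, and the rack, beaker and box look unmoved; I set the small dish briefly on the bench to level it in the grip, and it took about 23 s.

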